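# Index the mitre fence one hole

### The arm

A 6-joint arm with a two-finger parallel gripper is mounted at the origin on the work surface. World frame = base frame: x ahead of the robot, y to its left, z up, the work surface at z = 0. Lengths are in m, angles in rad, forces in N, time in s.
With the tool pointing down it reaches from about 0.275 to 0.85 m from the base axis. Payload 19 kg.
Tool frame: the origin (TCP) lies between the finger pads; the fingertips stand 25 mm ahead of it and the grasp point (between the pads) lies 6 mm ahead of it; z points along the fingers, y is the line along which they close (so a half turn about z gives the same grasp; the last joint's range is limited). The gripper opens to 85 mm and grips with 20 to 120 N. Pads are 22 mm wide; open, the fingers measure 114 mm over their backs; the gripper's body (76 mm by 85 mm) begins 54 mm behind the grasp point. The pads swing forward as they close: fully open they stand 13 mm farther back than shut.
Start: joints at [-1.35, 0.15, 1.437, -0, 1.554, -0.134], TCP at [0.2, -0.539, 0.256] pointing down, gripper open.
Joint ranges: [-2.8, 2.8], [-0.68, 2.1], [0.12, 2.68], [-1.39, 4.53], [0.16, 2.79], [-2.81, 2.81]. Speed limits (rad/s): [1.89, 1.89, 2.22, 3.01, 3.01, 3.01].

### API

Orientations are given as a unit quaternion [w, x, y, z].
In Python, from workcell import r gives the robot as it stands.
- The arm moves only by the tool servo_tool, never from a script. Its argument "targets" is a list of rows, each an object of numbers: "x", "y", "z": the shift along the tool's x, y, z in m; "wx", "wy", "wz": the turn, a rotation vector about the tool's x, y, z in degrees. A call has 1 to 8 rows; each row shifts and turns the commanded pose from where the row before left it, along the tool's axes as they then stand; what a row does not reach is not made up. A row lasts 1/10 s, in which the tool goes at most 50 mm and 8.59 degrees, less where a joint would pass 70% of its speed; a pose out of reach is approached as far as the arm can. A call is refused whole if a number of a shift passes 0.05 or a number of a turn 8.59, either way. A call with a gripper value outside its range is refused whole. "jaw" is the opening, from 0 (shut) to 1 (fully open), set as the call begins (left out, the last holds). The fingers move at their own pace and stop on an object; "force" is the grip in N (left out, the last holds). Time passes only in rows, so rows that do not move let the fingers close. It gives the time, the measured TCP pose, the force, the opening and the grip force at its end, in the units of the state.
- r.read_state(): the state, without advancing time (a new reading comes with each control period).
- r.snapshot(name): name is "side" or "top"; returns the picture (384x512x3 uint8, blue, green, red); there is no depth.
- r.get_calibration(name): a dict with "K" (3x3 intrinsics, pixels), "eye" and "rotation" of the camera in the world. Camera axes: x right, y down, z forward; pixel columns grow to the right and rows downward; lengths in m; the calibration is good to about 2 mm. A picture is of the moment at which its call begins. get_calibration takes no time and is no camera call.
- r.close_job(): hands the job in; it is judged then, once.
The state is a dict: "t": time; "q": joint angles; "joint_velocities": joint speeds; "tau": joint torques, N m; "position": TCP position; "tcp_rot": TCP orientation; "wrist_force": force on the tool from outside, world axes, zero at the start; "torque": the same for the moment, N m; "grip_width": finger opening in m; "grip_force": force on a finger pad.
Only numpy, scipy, OpenCV 4.12 (cv2) and the standard library are available. Lean on these libraries where they do the work, as an engineer would, in place of code of your own. Each camera call takes 0.05 s, during which the arm holds its last target. There are 200 camera calls.

### The job

Hook a fingertip under the red pull ring, lift the spring index pin out of its hole, swing the ring end of the fence arm exactly one hole towards the side of the jig where the pale wooden blank lies, and let the pin drop fully home in that hole. Leave the blank, mallet, chisel and wax tin where they are; nothing needs to be gripped.

Things in the scene. Friction and masses are not known exactly. Their poses are not given: they have to be found in the camera images.
- jig: Grey board fixed on the bench, 330 (x) x 320 (y) x 18 mm, origin on its underside, 180 mm from its -x edge, mid-width. Yaw about -1.57 +-0.25: its +x points to the robot's right, its +y away from the robot. On it a 45 mm wide aluminium index sector, top 32 mm above the bench, an arc of radius 200 mm about the pivot with holes 12 mm deep at 0, +-15 and +-30 degrees.
- pivot (a point): Point on the fence arm's vertical pivot axis, at the level of the arm's top; in the jig's frame at (110, 0, 44.5) mm. Its axes are the jig's.
- fence (a joint): Angle (rad) of the grey fence arm about the pivot, 0 along the jig's -x, positive swinging its free end (pin, ring) to the jig's +y, away from the robot. Bar 235 mm long from the pivot to the robot's left, 36 mm wide, top 44.5 mm above the bench. Starts in the middle hole at 0 (play 0.006); next holes at +0.262 and -0.262 (52 mm of travel at the pin). Turns with little friction once the pin is up.
- index_pin (a joint): Lift (m) of the round-nosed 12 mm index pin, sliding vertically in the arm 200 mm from the pivot: 0 home in a hole, clear of it above 0.012, upper stop 0.026. Between holes it rides at 0.012 and springs into a hole by itself from up to 4 mm off centre. The spring pushes it down with 4.5 N at the bottom, 8 N at the top.
- ring_eye (a point): Centre of the opening of the red pull ring fixed on the pin: 6 mm bar, 56 mm inside, 68 mm outside diameter. It faces along the arm, leaning 30 degrees from upright, top towards the pivot. With the pin home: 96 mm above the bench, 184.5 mm from the pivot axis. A finger slanted down towards the pivot passes through it from the robot's left. Axes: x to the pivot, z up.
- fence_face (a point): Top centre of the dark wood fence face that stands on the arm, 85 mm from the pivot, 79 mm above the bench; the face is 120 mm long along the arm and 22 mm wide. Turns with the arm.
- ring_top (a point): Middle of the bar at the top of the pull ring, 27 mm above the ring's eye and 15.5 mm nearer the pivot. The ring's foot lies as far below the eye and farther from the pivot. There is free room of 40 mm from the eye level to the end of the fence face, and 50 mm from the eye down to the arm's top.
- blank: Pale wooden blank, loose, 100 x 45 x 30 mm, lying on the jig board beside the pivot, origin at the centre of its underside. It lies on either the jig's +y side (away from the robot) or its -y side (nearer the robot), about 105 mm from the jig's centre line: that is the side to swing to. Not to be moved.
- tin: Green wax tin, loose, 67 mm diameter, 28 mm high, standing on the jig board beside the pivot, on the side opposite to the blank. Origin at the centre of its underside. Not to be moved.
- mallet: Dark wooden mallet, loose, 270 mm long along its x, head 75 x 120 x 60 mm, lying on the bench to the right of the jig. Origin on the bench at the middle of its length. Not to be moved.
- chisel: Bench chisel, loose, 250 mm long, 26 mm thick handle, lying on the bench to the left of the jig, about 55 mm from it. Origin on the bench near the middle of its length. Not to be moved.

How it is judged:
By the outcome, as a careful person would: the job done as asked, in the order asked, and still so for the second after the job is handed in, with the robot touching nothing.
It also fails if it takes over 45 s, if anything falls off the work surface, if the arm or the gripper's body presses on something with over 40 N, if the wrist force passes 120 N, or if a joint passes its speed limit or range.

## Working session

There is one attempt and no reset: what is moved stays moved. The work goes in short steps, Python scripts to look and compute and a tool call to move; the robot and the scene stay as the last step left them, time stands still between calls to the robot, and variables do not carry over. Pictures are saved under pics/ and viewed, at most 10 in all, crops included, and the job is handed in when it is done.

Besides the shell and the picture viewer there is one more tool, called as name(argument=value, ...) on one line, values as JSON. servo_tool: Moves the arm, as the interface text tells. Its arguments: {"type":"object","properties":{"targets":{"type":"array"},"jaw":{"type":"number"},"force":{"type":"number"}},"required":["targets"]}

```bash
mkdir -p pics
python3 - <<'E'
from workcell import r
import cv2
for n in("top","side"):
    cv2.imwrite(f"pics/{n}0.png",cv2.resize(r.snapshot(n),(800,600),interpolation=cv2.INTER_CUBIC))
    c=r.get_calibration(n);print(n,c)
s=r.read_state();print(s)
E
```

```text
top {'K': array([[398.11682648,   0.        , 255.92163227],
       [  0.        , 398.11682648, 189.05921321],
       [  0.        ,   0.        ,   1.        ]]), 'eye': array([0.37451183, 0.0346974 , 1.07546435]), 'rotation': array([ 0.06414773, -0.64305926,  0.75918735, -0.07742367])}
side {'K': array([[351.31447202,   0.        , 253.42584606],
       [  0.        , 351.31447202, 193.73277046],
       [  0.        ,   0.        ,   1.        ]]), 'eye': array([ 0.34450796, -0.55437337,  0.68209602]), 'rotation': array([-0.37814321,  0.90939431, -0.15574735,  0.07584495])}
{'t': 0.1, 'q': array([-1.35001650e+00,  1.50932004e-01,  1.43791747e+00,  3.16561571e-06,
        1.55380057e+00, -1.33983570e-01]), 'joint_velocities': array([ 7.17239340e-06, -3.65740770e-04, -1.31152694e-03, -1.07497405e-03,
       -1.46696456e-03,  7.63088355e-04]), 'tau': array([ 4.19774180e-03, -7.14384198e+01, -5.71800399e+01, -3.92912843e-04,
        7.09132582e-03,  1.54278160e-05]), 'position': array([ 0.19968823, -0.53901975,  0.25576273]), 'tcp_rot': array([-5.28262430e-04,  9.84308941e-01,  1.76452910e-01, -2.13559471e-05]), 'wrist_force': array([-0.12358171,  0.29048214,  0.16647997]), 'torque': array([-0.02144381, -0.03803834, -0.001919  ]), 'grip_force': 0.0, 'grip_width': 0.08548475343323708}
```

View pics/top0.png

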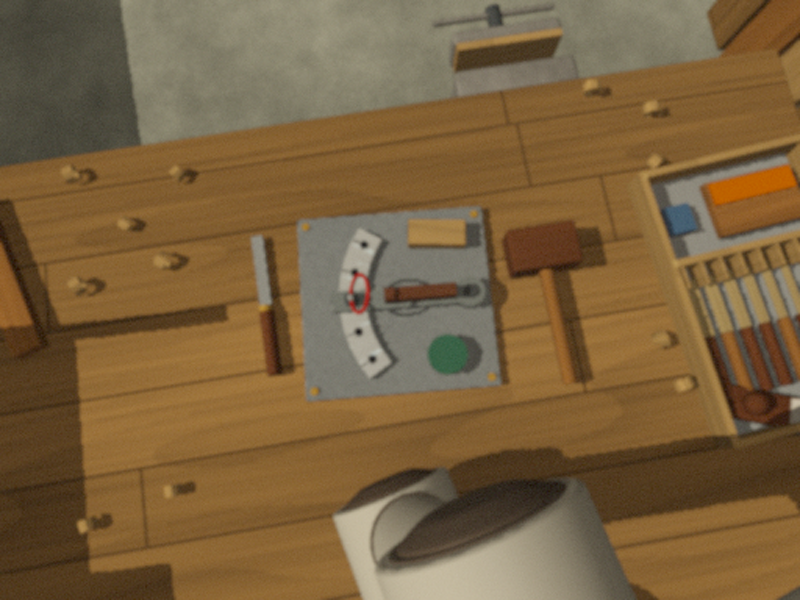

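View pics/side0.png

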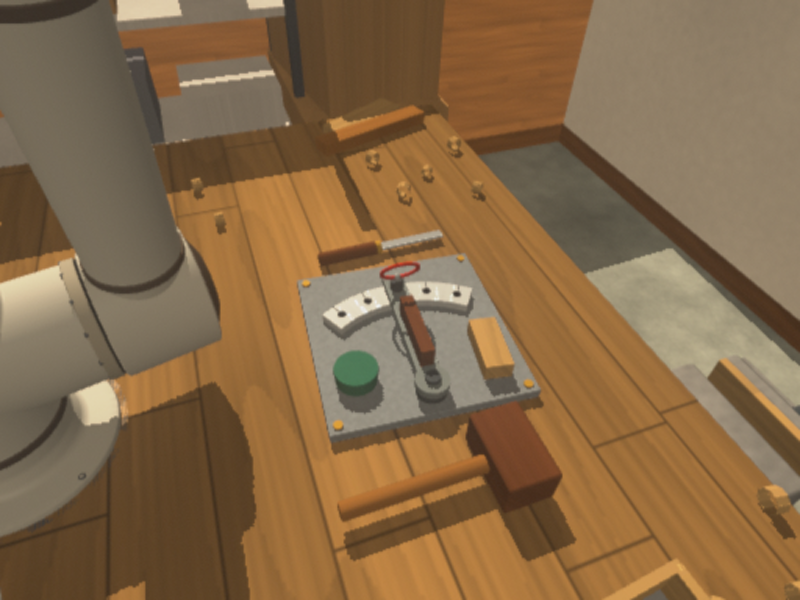

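The top view shows the blank at (437,233), on the far side (+y), so the target angle is +0.262. The jig's corners are at about (299,221), (483,208), (499,384) and (306,399), the pivot at (473,292) and the ring at (360,293). In the side view the pivot is at (432,380) and the ring at (400,271).

```bash
cat > h.py <<'E'
from workcell import r
import numpy as np, cv2
from scipy.spatial.transform import Rotation as R
from scipy.optimize import least_squares
def rot(q): return R.from_quat(np.r_[q[1:],q[0]])
CAL={n:r.get_calibration(n) for n in("top","side")}
def proj(n,P):
    c=CAL[n];p=rot(c["rotation"]).inv().apply(np.atleast_2d(P)-c["eye"])@c["K"].T
    return p[:,:2]/p[:,2:]
def jig(v,P): return R.from_euler('z',v[2]).apply(P)+[v[0],v[1],0]
E
python3 - <<'E'
from h import *
# ring blob centre check
J=np.array([[-180,160,18],[150,160,18],[150,-160,18],[-180,-160,18],[-74.5,0,96]])/1e3
s=.64
T=np.array([[299,221],[483,208],[499,384],[306,399],[360,293]])*s
S=np.array([[462,256],[538,391],[333,434],[298,282],[400,271]])*s
# side order: TL far-left is (-180,160)
f=lambda v:np.r_[(proj("top",jig(v,J))-T).ravel(),(proj("side",jig(v,J))-S).ravel()]
o=least_squares(f,[.5,0,-1.57],loss='soft_l1')
print(o.x,f(o.x).reshape(-1,2).round(1))
v=o.x
print("eye",jig(v,J[4]),"pivot",jig(v,[.11,0,.0445]),"armdir",jig([0,0,v[2]],[1,0,0]))
for n in("top","side"):
    im=r.snapshot(n);u=proj(n,jig(v,J[4:]))[0].astype(int)
    h=cv2.cvtColor(im,cv2.COLOR_BGR2HSV);m=((h[...,0]<8)|(h[...,0]>174))&(h[...,1]>190)&(h[...,2]>110)
    ys,xs=np.nonzero(m[u[1]-30:u[1]+30,u[0]-30:u[0]+30]);print(n,u,xs.min()+u[0]-30,xs.max()+u[0]-30,ys.min()+u[1]-30,ys.max()+u[1]-30)
    a=np.linspace(0,2*np.pi,90);rp=J[4]+np.c_[np.sin(a)*.5,np.cos(a)*0,np.sin(a)*.866]*.031;rp[:,1]=np.cos(a)*.031
    q=proj(n,jig(v,rp));print(q.min(0),q.max(0))
E
```

```text
[ 0.58002671 -0.01066139 -1.66053159] [[-1.3 -1.8]
 [-0.9 -1.9]
 [ 1.2  0.6]
 [-0.5  0.6]
 [-0.6 -0.2]
 [ 2.1 -1.1]
 [ 1.9  0.9]
 [-3.3  2.8]
 [-1.  -0.8]
 [-0.4  0.8]]
eye [0.58670302 0.06353886 0.096     ] pivot [ 0.57016907 -0.1202188   0.0445    ] armdir [-0.08961488 -0.99597649  0.        ]
top [229 187] 225 235 186 194
[224.44063608 174.95521018] [235.54426999 199.61148718]
side [255 174] 252 261 168 169
[243.49379792 169.68038975] [267.58054681 178.60321368]
```

```bash
cat >> h.py <<'E'
from scipy.linalg import logm
V=np.array([0.58003,-0.01066,-1.6605]); EYE=np.array([-.0745,0,.096]); PIV=np.array([.11,0,.0445])
def T(Rm,p): M=np.eye(4);M[:3,:3]=Rm;M[:3,3]=p;return M
def cur():
    s=r.read_state();return T(rot(s["tcp_rot"]).as_matrix(),s["position"])
def onarm(th,P,v=V): return jig(v,PIV+R.from_euler('z',-th).apply(np.asarray(P)-PIV))  # + swings free end to +y
def orient(a,th=0,v=V):
    p=R.from_euler('z',v[2]-th).apply([1,0,0]); z=np.cos(a)*p-np.sin(a)*np.array([0,0,1])
    y=np.cross([0,0,1],p); x=np.cross(y,z); return np.c_[x,y,z]
def rows(G,n,S=None):
    "n equal rows from S (default measured) to G"
    S=cur() if S is None else S
    L=np.real(logm(np.linalg.inv(S)@G))/n
    from scipy.linalg import expm
    E=expm(L);w=R.from_matrix(E[:3,:3]).as_rotvec(degrees=True)
    print(n,"rows of",E[:3,3].round(4),w.round(2))
    M=S.copy();print([tuple((M:=M@E)[:3,3].round(2)) for _ in range(n)][::max(1,n//5)])
E
python3 - <<'E'
from h import *
A=T(orient(np.pi/2-1e-6),[.60,.20,.27]);print(A.round(2))
rows(A,20)
a=np.radians(45);O=orient(a)
e=onarm(0,EYE)
B=T(O,e-O[:,2]*.115);print(B[:3,3],O.round(2)); rows(B,8,A)
E
```

```text
[[ 0.09  1.   -0.    0.6 ]
 [ 1.   -0.09 -0.    0.2 ]
 [-0.    0.   -1.    0.27]
 [ 0.    0.    0.    1.  ]]
20 rows of [ 0.0436 -0.0081 -0.0007] [-0.   -0.   -3.23]
[(np.float64(0.24), np.float64(-0.52), np.float64(0.26)), (np.float64(0.38), np.float64(-0.4), np.float64(0.26)), (np.float64(0.48), np.float64(-0.27), np.float64(0.26)), (np.float64(0.56), np.float64(-0.11), np.float64(0.27)), (np.float64(0.6), np.float64(0.07), np.float64(0.27))]
[0.59398864 0.14453079 0.17731728] [[ 0.06  1.   -0.06]
 [ 0.7  -0.09 -0.7 ]
 [-0.71  0.   -0.71]]
8 rows of [-0.0027 -0.0001  0.0136] [ 0.   -5.62  0.  ]
[(np.float64(0.6), np.float64(0.2), np.float64(0.26)), (np.float64(0.6), np.float64(0.19), np.float64(0.24)), (np.float64(0.6), np.float64(0.19), np.float64(0.23)), (np.float64(0.6), np.float64(0.18), np.float64(0.22)), (np.float64(0.6), np.float64(0.17), np.float64(0.21)), (np.float64(0.6), np.float64(0.16), np.float64(0.2)), (np.float64(0.6), np.float64(0.16), np.float64(0.19)), (np.float64(0.59), np.float64(0.14), np.float64(0.18))]
```

servo_tool(targets=[{"x": 0.0436,"y": -0.008,"wz": -3.2},{"x": 0.0436,"y": -0.008,"wz": -3.2},{"x": 0.0436,"y": -0.008,"wz": -3.2},{"x": 0.0436,"y": -0.008,"wz": -3.2},{"x": 0.0436,"y": -0.008,"wz": -3.2},{"x": 0.0436,"y": -0.008,"wz": -3.2},{"x": 0.0436,"y": -0.008,"wz": -3.2},{"x": 0.0436,"y": -0.008,"wz": -3.2}], jaw=0)

```text
invalid input
```

servo_tool(targets=[{"x": 0.0436,"y": -0.008,"wz": -3.2},{"x": 0.0436,"y": -0.008,"wz": -3.2},{"x": 0.0436,"y": -0.008,"wz": -3.2},{"x": 0.0436,"y": -0.008,"wz": -3.2},{"x": 0.0436,"y": -0.008,"wz": -3.2},{"x": 0.0436,"y": -0.008,"wz": -3.2},{"x": 0.0436,"y": -0.008,"wz": -3.2},{"x": 0.0436,"y": -0.008,"wz": -3.2}])

```text
invalid input
```

servo_tool(targets=[{"x": 0.0436,"y": -0.008,"wz": -3.2},{"x": 0.0436,"y": -0.008,"wz": -3.2},{"x": 0.0436,"y": -0.008,"wz": -3.2},{"x": 0.0436,"y": -0.008,"wz": -3.2},{"wy": -5.6},{"wy": -5.6},{"wy": -5.6},{"wy": -5.6}])

```text
invalid input
```

servo_tool(targets=[{"wy": -5.6},{"wy": -5.6},{"wy": -5.6},{"wy": -5.6},{}])

```text
invalid input
```

Run:
```python
from h import *
print(cur().round(3),r.read_state()["q"].round(2))
a=np.radians(45);O=orient(a);e=onarm(0,EYE)
rows(T(O,e-O[:,2]*.075),4)
for n in("top","side"):
    im=r.snapshot(n);u=proj(n,e)[0].astype(int)
    c=im[u[1]-70:u[1]+70,u[0]-90:u[0]+90];print(n,u[1]-70,u[0]-90)
    cv2.imwrite(f"pics/{n}1.png",cv2.resize(c,(720,560),interpolation=cv2.INTER_CUBIC))
```

```text
[[ 0.938  0.347 -0.     0.2  ]
 [ 0.347 -0.938  0.001 -0.539]
 [ 0.    -0.001 -1.     0.256]
 [ 0.     0.     0.     1.   ]] [-1.35  0.15  1.44  0.    1.55 -0.13]
4 rows of [ 0.1965 -0.0556 -0.035 ] [ -6.33 -10.02 -15.26]
[(np.float64(0.36), np.float64(-0.42), np.float64(0.29)), (np.float64(0.49), np.float64(-0.26), np.float64(0.28)), (np.float64(0.57), np.float64(-0.07), np.float64(0.24)), (np.float64(0.59), np.float64(0.12), np.float64(0.15))]
top 117 139
side 104 165
```

View pics/top1.png

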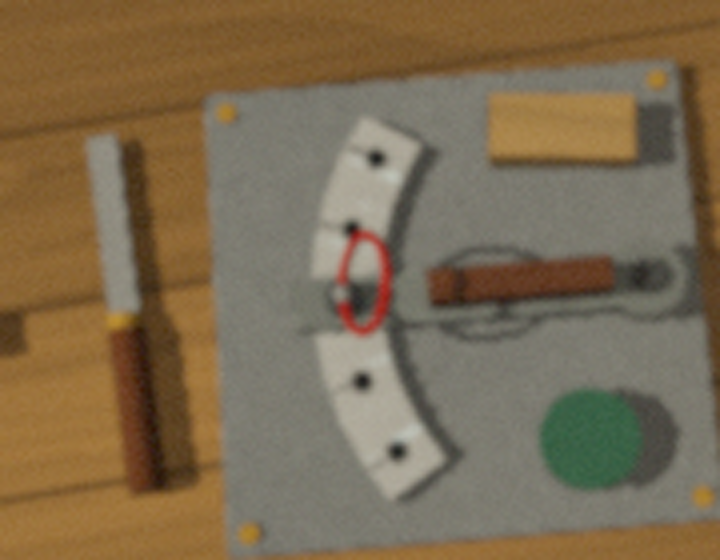

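View pics/side1.png

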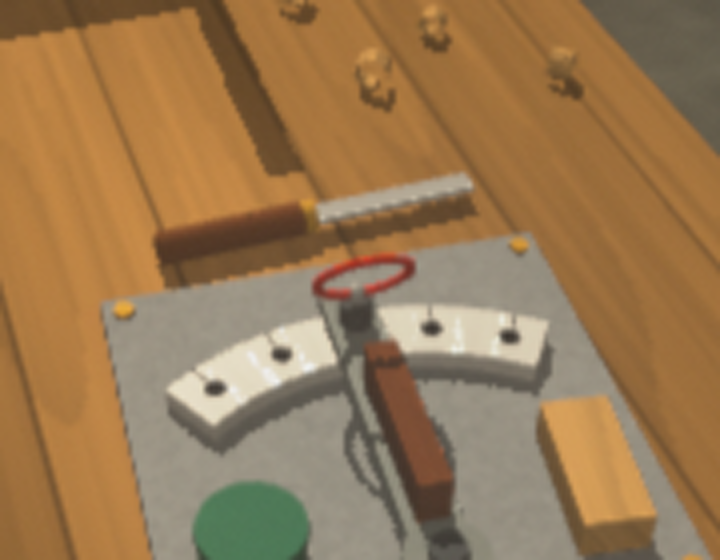

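The moves were refused because each row probably needs all six numbers, so nothing has moved. The two crops are sharp and useful. In the top crop the free holes are at (376,158), (352,229), (362,381) and (397,451), with the ring at (364,282). In the side crop the holes are at (509,337), (431,328), (283,353) and (215,388), with the ring at (364,276). I'll refit from these.

Run:
```python
from h import *
J=np.array([[.11-.2*np.cos(t),.2*np.sin(t),.032] for t in np.radians([30,15,-15,-30])]+[[-.0745,0,.096]])
c=lambda a,o:(np.array(a)+.5)/4-.5+o
D={"top":c([[376,158],[352,229],[362,381],[397,451],[364,282]],[139,117]),"side":c([[509,337],[431,328],[283,353],[215,388],[364,276]],[165,104])}
f=lambda v:np.r_[[(proj(n,jig(v,J))-D[n]) for n in D]].ravel()
o=least_squares(f,V);print(o.x.round(4),f(o.x).reshape(-1,2).round(1).tolist())
import h; h.V[:]=o.x; v=o.x
A=T(orient(np.pi/2-1e-6,v=v),[.60,.20,.27]);rows(A,20)
print(onarm(0,EYE,v))
```

```text
[ 0.5807 -0.0085 -1.6571] [[-0.4, -0.2], [-0.6, -0.3], [-0.6, -0.3], [-0.5, -0.2], [-0.7, 0.1], [0.0, 0.6], [0.1, 0.8], [-0.4, 1.0], [0.1, 0.7], [-0.2, 1.1]]
20 rows of [ 0.0436 -0.0081 -0.0007] [-0.   -0.   -3.24]
[(np.float64(0.24), np.float64(-0.52), np.float64(0.26)), (np.float64(0.38), np.float64(-0.41), np.float64(0.26)), (np.float64(0.48), np.float64(-0.27), np.float64(0.26)), (np.float64(0.56), np.float64(-0.11), np.float64(0.27)), (np.float64(0.6), np.float64(0.07), np.float64(0.27))]
[0.5871075  0.06571106 0.096     ]
```

servo_tool(targets=[{"x": 0.0436,"y": -0.008,"z": 0,"wx": 0,"wy": 0,"wz": -3.2},{"x": 0.0436,"y": -0.008,"z": 0,"wx": 0,"wy": 0,"wz": -3.2},{"x": 0.0436,"y": -0.008,"z": 0,"wx": 0,"wy": 0,"wz": -3.2},{"x": 0.0436,"y": -0.008,"z": 0,"wx": 0,"wy": 0,"wz": -3.2}], jaw=0)

```text
t: 0.7
position: [0.3449, -0.4352, 0.2562]
tcp_rot: [-0.0, 0.958, 0.286, 0.0]
wrist_force: [1.0, 0.2, 0.3]
grip_width: 0.0286
grip_force: 0.0
```

servo_tool(targets=[{"x": 0.0436,"y": -0.008,"z": 0,"wx": 0,"wy": 0,"wz": -3.2},{"x": 0.0436,"y": -0.008,"z": 0,"wx": 0,"wy": 0,"wz": -3.2},{"x": 0.0436,"y": -0.008,"z": 0,"wx": 0,"wy": 0,"wz": -3.2},{"x": 0.0436,"y": -0.008,"z": 0,"wx": 0,"wy": 0,"wz": -3.2},{"x": 0.0436,"y": -0.008,"z": 0,"wx": 0,"wy": 0,"wz": -3.2},{"x": 0.0436,"y": -0.008,"z": 0,"wx": 0,"wy": 0,"wz": -3.2},{"x": 0.0436,"y": -0.008,"z": 0,"wx": 0,"wy": 0,"wz": -3.2},{"x": 0.0436,"y": -0.008,"z": 0,"wx": 0,"wy": 0,"wz": -3.2}])

```text
t: 1.5
position: [0.5476, -0.1475, 0.2562]
tcp_rot: [-0.0, 0.871, 0.491, 0.0]
wrist_force: [-0.4, -0.6, -0.4]
grip_width: -0.0
grip_force: 0.0
```

servo_tool(targets=[{"x": 0.0436,"y": -0.008,"z": 0,"wx": 0,"wy": 0,"wz": -3.2},{"x": 0.0436,"y": -0.008,"z": 0,"wx": 0,"wy": 0,"wz": -3.2},{"x": 0.0436,"y": -0.008,"z": 0,"wx": 0,"wy": 0,"wz": -3.2},{"x": 0.0436,"y": -0.008,"z": 0,"wx": 0,"wy": 0,"wz": -3.2},{"x": 0.0436,"y": -0.008,"z": 0,"wx": 0,"wy": 0,"wz": -3.2},{"x": 0.0436,"y": -0.008,"z": 0,"wx": 0,"wy": 0,"wz": -3.2},{"x": 0.0436,"y": -0.008,"z": 0,"wx": 0,"wy": 0,"wz": -3.2},{"x": 0.0436,"y": -0.008,"z": 0,"wx": 0,"wy": 0,"wz": -3.2}])

```text
t: 2.3
position: [0.6059, 0.1993, 0.2562]
tcp_rot: [-0.0, 0.74, 0.672, -0.0]
wrist_force: [1.8, -0.3, 0.1]
grip_width: 0.0002
grip_force: 0.0
```

servo_tool(targets=[{"x": 0,"y": 0,"z": 0,"wx": 0,"wy": -5.6,"wz": 0},{"x": 0,"y": 0,"z": 0,"wx": 0,"wy": -5.6,"wz": 0},{"x": 0,"y": 0,"z": 0,"wx": 0,"wy": -5.6,"wz": 0},{"x": 0,"y": 0,"z": 0,"wx": 0,"wy": -5.6,"wz": 0},{"x": 0,"y": 0,"z": 0,"wx": 0,"wy": -5.6,"wz": 0},{"x": 0,"y": 0,"z": 0,"wx": 0,"wy": -5.6,"wz": 0},{"x": 0,"y": 0,"z": 0,"wx": 0,"wy": -5.6,"wz": 0},{"x": 0,"y": 0,"z": 0,"wx": 0,"wy": -5.6,"wz": 0}])

```text
t: 3.1
position: [0.606, 0.1979, 0.2565]
tcp_rot: [0.257, 0.685, 0.62, -0.284]
wrist_force: [0.1, -0.9, -0.1]
grip_width: -0.0
grip_force: 0.0
```

```bash
sed -i 's/^V=np.array([^)]*)/V=np.array([.5807,-.0085,-1.6571])/' h.py
python3 - <<'E'
from h import *
print(cur().round(3),r.read_state()["q"].round(2))
O=orient(np.radians(45));e=onarm(0,EYE)
rows(T(O,e-O[:,2]*.085),5)
E
```

```text
[[ 0.07   0.995 -0.069  0.606]
 [ 0.704 -0.099 -0.704  0.198]
 [-0.707  0.    -0.707  0.256]
 [ 0.     0.     0.     1.   ]] [ 0.47  0.55  1.08 -0.68  1.92  0.47]
5 rows of [ 0.0038 -0.0014  0.0246] [-0.1  0.  -0.1]
[(np.float64(0.6), np.float64(0.18), np.float64(0.24)), (np.float64(0.6), np.float64(0.17), np.float64(0.22)), (np.float64(0.6), np.float64(0.15), np.float64(0.2)), (np.float64(0.59), np.float64(0.14), np.float64(0.18)), (np.float64(0.59), np.float64(0.13), np.float64(0.16))]
```

servo_tool(targets=[{"x": 0.004,"y": -0.0014,"z": 0.0246,"wx": -0.1,"wy": 0,"wz": -0.1},{"x": 0.004,"y": -0.0014,"z": 0.0246,"wx": -0.1,"wy": 0,"wz": -0.1},{"x": 0.004,"y": -0.0014,"z": 0.0246,"wx": -0.1,"wy": 0,"wz": -0.1},{"x": 0.004,"y": -0.0014,"z": 0.0246,"wx": -0.1,"wy": 0,"wz": -0.1},{"x": 0.003,"y": -0.0014,"z": 0.0246,"wx": -0.1,"wy": 0,"wz": -0.1},{"x": 0,"y": 0,"z": 0,"wx": 0,"wy": 0,"wz": 0}])

```text
t: 3.7
position: [0.591, 0.1238, 0.1532]
tcp_rot: [0.257, 0.681, 0.625, -0.283]
wrist_force: [-0.3, -0.0, 0.5]
grip_width: -0.0002
grip_force: 0.0
```

Run:
```python
from h import *
O=orient(np.radians(45));e=onarm(0,EYE);C=cur()
print("eye in tool",(C[:3,:3].T@(e-C[:3,3])).round(4))
rows(T(O,e),4)
tiles=[]
for n in("top","side"):
    im=r.snapshot(n);u=proj(n,e)[0].astype(int)
    print(n,u[1]-50,u[0]-40,"tip",proj(n,C[:3,3]+C[:3,2]*.025))
    tiles.append(cv2.resize(im[u[1]-50:u[1]+50,u[0]-40:u[0]+40],(400,500),interpolation=cv2.INTER_CUBIC))
cv2.imwrite("pics/b2.png",np.hstack(tiles))
```

```text
eye in tool [-0.0008  0.0014  0.0816]
4 rows of [-0.0002  0.0003  0.0204] [-0.05 -0.03  0.02]
[(np.float64(0.59), np.float64(0.11), np.float64(0.14)), (np.float64(0.59), np.float64(0.09), np.float64(0.12)), (np.float64(0.59), np.float64(0.08), np.float64(0.11)), (np.float64(0.59), np.float64(0.07), np.float64(0.1))]
top 137 188 tip [[211.16890916 185.67951503]]
side 123 215 tip [[251.11860248 151.61759997]]
```

View pics/b2.png

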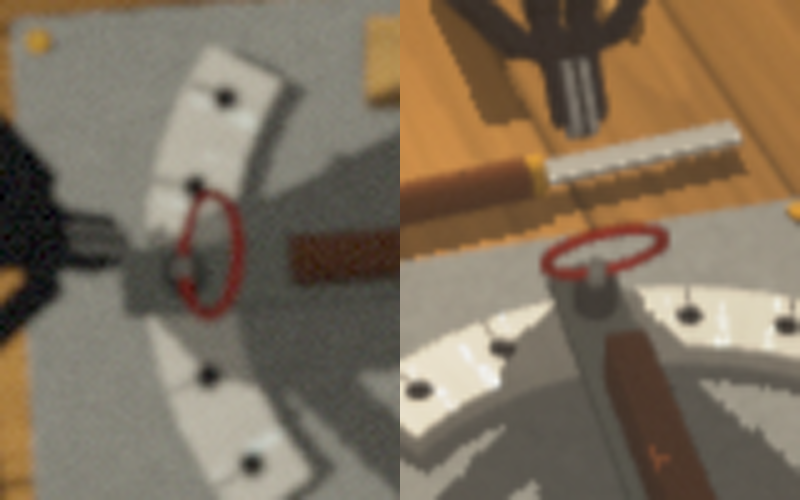

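The left (top) half of the picture shows the closed fingertip at about (122,245), in line with the ring at (210,255). In the right (side) half the tip is at (582,132), behind the ring at (605,251). Both agree with the projection, so I'll insert.

servo_tool(targets=[{"x": -0.001,"y": 0.0004,"z": 0.02,"wx": 0,"wy": 0,"wz": 0},{"x": -0.001,"y": 0.0004,"z": 0.02,"wx": 0,"wy": 0,"wz": 0},{"x": -0.001,"y": 0.0003,"z": 0.02,"wx": 0,"wy": 0,"wz": 0},{"x": -0.001,"y": 0.0003,"z": 0.02,"wx": 0,"wy": 0,"wz": 0},{"x": 0,"y": 0,"z": 0,"wx": 0,"wy": 0,"wz": 0}])

```text
t: 4.3
position: [0.5883, 0.0656, 0.1013]
tcp_rot: [0.257, 0.682, 0.625, -0.281]
wrist_force: [-0.6, 0.6, -0.5]
grip_width: -0.0
grip_force: 0.0
```

Run:
```python
from h import *
e=onarm(0,EYE);C=cur()
print("eye in tool",(C[:3,:3].T@(e-C[:3,3])).round(4),"up in tool",C[2,:3].round(3))
tiles=[]
for n in("top","side"):
    im=r.snapshot(n);u=proj(n,e)[0].astype(int)
    tiles.append(cv2.resize(im[u[1]-25:u[1]+25,u[0]-20:u[0]+20],(400,500),interpolation=cv2.INTER_CUBIC))
cv2.imwrite("pics/b3.png",np.hstack(tiles))
```

```text
eye in tool [ 0.0038 -0.0012  0.0038] up in tool [-0.705 -0.001 -0.709]
```

View pics/b3.png

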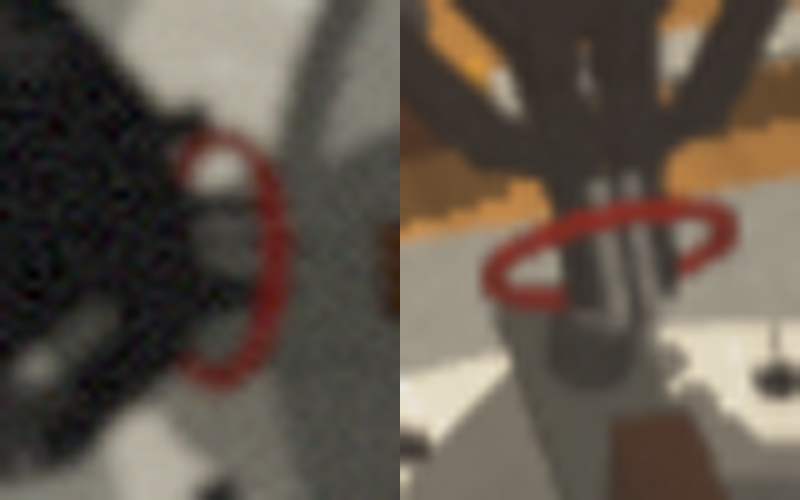

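The finger is through the ring: in the side half the ring's top bar crosses in front of the fingers at about (640,210). Next I'll take up the slack and lift.

servo_tool(targets=[{"x": -0.003,"y": 0,"z": 0,"wx": 0,"wy": 0,"wz": 0},{"x": -0.003,"y": 0,"z": 0,"wx": 0,"wy": 0,"wz": 0},{"x": -0.0014,"y": 0,"z": -0.0014,"wx": 0,"wy": 0,"wz": 0},{"x": -0.0014,"y": 0,"z": -0.0014,"wx": 0,"wy": 0,"wz": 0},{"x": 0,"y": 0,"z": 0,"wx": 0,"wy": 0,"wz": 0}])

```text
t: 4.9
position: [0.5882, 0.0621, 0.1104]
tcp_rot: [0.258, 0.682, 0.625, -0.281]
wrist_force: [0.8, 0.1, 0.2]
grip_width: 0.0002
grip_force: 0.0
```

servo_tool(targets=[{"x": -0.0014,"y": 0,"z": -0.0014,"wx": 0,"wy": 0,"wz": 0},{"x": -0.0014,"y": 0,"z": -0.0014,"wx": 0,"wy": 0,"wz": 0},{"x": 0,"y": 0,"z": 0,"wx": 0,"wy": 0,"wz": 0}])

```text
t: 5.2
position: [0.588, 0.0621, 0.1139]
tcp_rot: [0.257, 0.681, 0.625, -0.281]
wrist_force: [-1.0, 0.8, -1.8]
grip_width: -0.0001
grip_force: 0.7
```

servo_tool(targets=[{"x": -0.0014,"y": 0,"z": -0.0014,"wx": 0,"wy": 0,"wz": 0},{"x": -0.0014,"y": 0,"z": -0.0014,"wx": 0,"wy": 0,"wz": 0},{"x": 0,"y": 0,"z": 0,"wx": 0,"wy": 0,"wz": 0}])

```text
t: 5.5
position: [0.588, 0.062, 0.1178]
tcp_rot: [0.257, 0.681, 0.625, -0.281]
wrist_force: [-0.2, 1.0, -5.4]
grip_width: 0.0003
grip_force: 2.3
```

servo_tool(targets=[{"x": -0.0014,"y": 0,"z": -0.0014,"wx": 0,"wy": 0,"wz": 0},{"x": -0.0014,"y": 0,"z": -0.0014,"wx": 0,"wy": 0,"wz": 0},{"x": -0.0014,"y": 0,"z": -0.0014,"wx": 0,"wy": 0,"wz": 0},{"x": -0.0014,"y": 0,"z": -0.0014,"wx": 0,"wy": 0,"wz": 0},{"x": 0,"y": 0,"z": 0,"wx": 0,"wy": 0,"wz": 0}])

```text
t: 6.0
position: [0.5881, 0.0619, 0.126]
tcp_rot: [0.258, 0.682, 0.625, -0.281]
wrist_force: [-0.4, 1.4, -6.6]
grip_width: 0.0001
grip_force: 2.8
```

servo_tool(targets=[{"x": -0.0014,"y": 0,"z": -0.0014,"wx": 0,"wy": 0,"wz": 0},{"x": -0.0014,"y": 0,"z": -0.0014,"wx": 0,"wy": 0,"wz": 0},{"x": -0.0014,"y": 0,"z": -0.0014,"wx": 0,"wy": 0,"wz": 0},{"x": 0,"y": 0,"z": 0,"wx": 0,"wy": 0,"wz": 0}])

```text
t: 6.4
position: [0.5881, 0.0619, 0.132]
tcp_rot: [0.258, 0.682, 0.625, -0.281]
wrist_force: [0.0, 1.5, -7.1]
grip_width: -0.0
grip_force: 3.2
```

Run:
```python
from h import *
C=cur();S0=C
pv=T(np.eye(3),onarm(0,PIV)); 
for th,n in((.262,10),):
    D=T(R.from_euler('z',-th).as_matrix(),[0,0,0])
    G=pv@D@np.linalg.inv(pv)@C; rows(G,n)
e=onarm(0,EYE+[0,0,.018]);print(e,C[:3,3])
tiles=[]
for n in("top","side"):
    im=r.snapshot(n);u=proj(n,e)[0].astype(int)
    tiles.append(cv2.resize(im[u[1]-25:u[1]+25,u[0]-20:u[0]+20],(400,500),interpolation=cv2.INTER_CUBIC))
cv2.imwrite("pics/b4.png",np.hstack(tiles))
```

```text
10 rows of [-0.0001  0.0047  0.0001] [ 1.06 -0.    1.07]
[(np.float64(0.59), np.float64(0.06), np.float64(0.13)), (np.float64(0.6), np.float64(0.06), np.float64(0.13)), (np.float64(0.61), np.float64(0.06), np.float64(0.13)), (np.float64(0.62), np.float64(0.06), np.float64(0.13)), (np.float64(0.63), np.float64(0.05), np.float64(0.13))]
[0.58712164 0.06572272 0.114     ] [0.58810793 0.06194609 0.13198875]
```

View pics/b4.png

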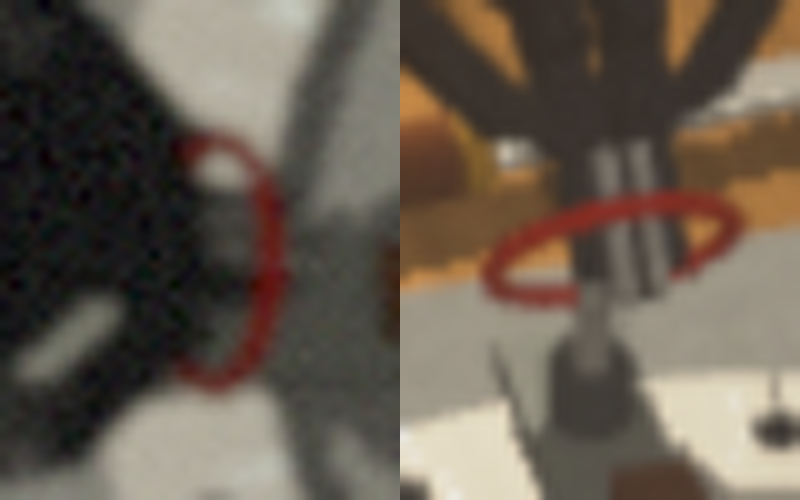

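The pin is out: in the side half its shaft shows below the ring at (595,330), and the 7.1 N fits a lift of about 19 mm. Next I'll swing towards +y.

servo_tool(targets=[{"x": 0,"y": 0.0047,"z": 0,"wx": 1.06,"wy": 0,"wz": 1.07},{"x": 0,"y": 0.0047,"z": 0,"wx": 1.06,"wy": 0,"wz": 1.07},{"x": 0,"y": 0.0047,"z": 0,"wx": 1.06,"wy": 0,"wz": 1.07},{"x": 0,"y": 0.0047,"z": 0,"wx": 1.06,"wy": 0,"wz": 1.07},{"x": 0,"y": 0.0047,"z": 0,"wx": 1.06,"wy": 0,"wz": 1.07}])

```text
t: 7.0
position: [0.6118, 0.0585, 0.1315]
tcp_rot: [0.238, 0.722, 0.578, -0.297]
wrist_force: [-0.8, 2.1, -8.0]
grip_width: 0.0002
grip_force: 2.9
```

servo_tool(targets=[{"x": 0,"y": 0.0047,"z": 0,"wx": 1.06,"wy": 0,"wz": 1.07},{"x": 0,"y": 0.0047,"z": 0,"wx": 1.06,"wy": 0,"wz": 1.07},{"x": 0,"y": 0.0047,"z": 0,"wx": 1.06,"wy": 0,"wz": 1.07},{"x": 0,"y": 0.0047,"z": 0,"wx": 1.06,"wy": 0,"wz": 1.07},{"x": 0,"y": 0.0047,"z": 0,"wx": 1.06,"wy": 0,"wz": 1.07},{"x": 0,"y": 0,"z": 0,"wx": 0,"wy": 0,"wz": 0}])

```text
t: 7.6
position: [0.6346, 0.0519, 0.1315]
tcp_rot: [0.218, 0.758, 0.529, -0.312]
wrist_force: [-0.2, 2.0, -8.0]
grip_width: 0.0001
grip_force: 3.3
```

Run:
```python
from h import *
C=cur();print(C.round(3))
G=orient(np.radians(45),.262)
e=onarm(.262,EYE+[0,0,.018]);print("eye in tool",(C[:3,:3].T@(e-C[:3,3])).round(4))
tiles=[]
for n in("top","side"):
    im=r.snapshot(n);u=proj(n,e)[0].astype(int);o=u-[40,50];k=5
    big=cv2.resize(im[o[1]:o[1]+100,o[0]:o[0]+80],(400,500),interpolation=cv2.INTER_CUBIC)
    # predicted arm edges/ fence top centreline and end for th=.262
    for P in([-.09,0,.0445+.0],[.11-.145,0,.079],[.11-.025,0,.079],[-.125,.018,.0445],[-.125,-.018,.0445],[-.059,0,.141]):
        q=((proj(n,onarm(.262,P))[0]-o+.5)*k).astype(int);cv2.circle(big,tuple(map(int,q)),3,(255,255,0),1)
    tiles.append(big)
cv2.imwrite("pics/b5.png",np.hstack(tiles))
```

```text
[[ 0.245  0.939 -0.242  0.635]
 [ 0.666 -0.344 -0.662  0.052]
 [-0.704  0.001 -0.71   0.131]
 [ 0.     0.     0.     1.   ]]
eye in tool [ 0.0145 -0.0016  0.0103]
```

View pics/b5.png

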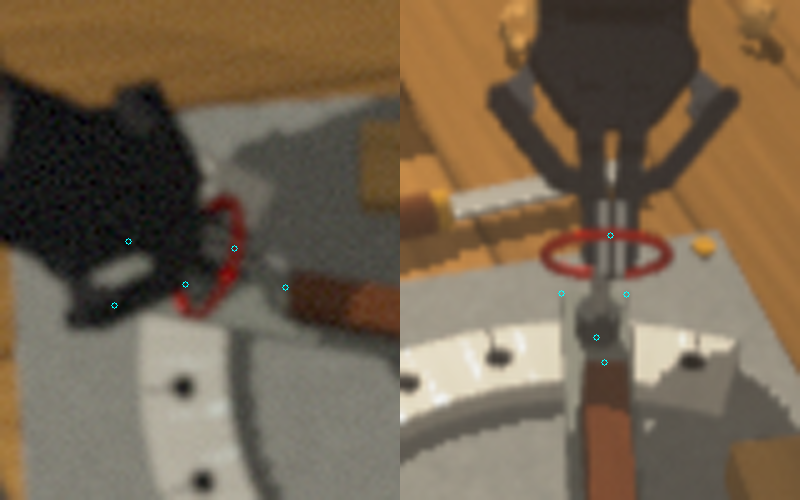

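In the side half the fence end (607,363) and ring (607,255) sit on the predicted +0.262 marks, between the free holes at (498,357) and (693,360). Next I'll lower.

servo_tool(targets=[{"x": 0.0014,"y": 0,"z": 0.0014,"wx": 0,"wy": 0,"wz": 0},{"x": 0.0014,"y": 0,"z": 0.0014,"wx": 0,"wy": 0,"wz": 0},{"x": 0.0014,"y": 0,"z": 0.0014,"wx": 0,"wy": 0,"wz": 0},{"x": 0.0014,"y": 0,"z": 0.0014,"wx": 0,"wy": 0,"wz": 0},{"x": 0.0014,"y": 0,"z": 0.0014,"wx": 0,"wy": 0,"wz": 0},{"x": 0,"y": 0,"z": 0,"wx": 0,"wy": 0,"wz": 0}])

```text
t: 8.3
position: [0.6338, 0.0524, 0.1215]
tcp_rot: [0.218, 0.757, 0.53, -0.312]
wrist_force: [-0.4, 1.6, -7.0]
grip_width: 0.0003
grip_force: 2.9
```

servo_tool(targets=[{"x": 0.0014,"y": 0,"z": 0.0014,"wx": 0,"wy": 0,"wz": 0},{"x": 0.0014,"y": 0,"z": 0.0014,"wx": 0,"wy": 0,"wz": 0},{"x": 0.0014,"y": 0,"z": 0.0014,"wx": 0,"wy": 0,"wz": 0},{"x": 0,"y": 0,"z": 0,"wx": 0,"wy": 0,"wz": 0}])

```text
t: 8.7
position: [0.6339, 0.0524, 0.1155]
tcp_rot: [0.219, 0.757, 0.53, -0.312]
wrist_force: [0.8, 1.1, -5.6]
grip_width: -0.0002
grip_force: 2.6
```

servo_tool(targets=[{"x": 0.0014,"y": 0,"z": 0.0014,"wx": 0,"wy": 0,"wz": 0},{"x": 0.0014,"y": 0,"z": 0.0014,"wx": 0,"wy": 0,"wz": 0},{"x": 0.0014,"y": 0,"z": 0.0014,"wx": 0,"wy": 0,"wz": 0},{"x": 0.0014,"y": 0,"z": 0.0014,"wx": 0,"wy": 0,"wz": 0},{"x": 0.0014,"y": 0,"z": 0.0014,"wx": 0,"wy": 0,"wz": 0},{"x": 0,"y": 0,"z": 0,"wx": 0,"wy": 0,"wz": 0}])

```text
t: 9.3
position: [0.6339, 0.0524, 0.1057]
tcp_rot: [0.219, 0.757, 0.53, -0.312]
wrist_force: [-0.4, 0.1, 0.4]
grip_width: 0.0001
grip_force: 0.0
```

Run:
```python
from h import *
C=cur();n="side";im=r.snapshot(n)
for l in(0,.012):
    e=onarm(.262,EYE+[0,0,l]);print(l,"eye in tool",(C[:3,:3].T@(e-C[:3,3])).round(4))
o=(proj(n,onarm(.262,EYE))[0]-[40,35]).astype(int);k=8
big=cv2.resize(im[o[1]:o[1]+70,o[0]:o[0]+80],(640,560),interpolation=cv2.INTER_CUBIC)
for l,c in((0,(255,255,0)),(.012,(0,255,255))):
    for P in([-.059,0,.123],[-.0745,.031,.096],[-.0745,-.031,.096]):
        q=((proj(n,onarm(.262,np.array(P)+[0,0,l]))[0]-o+.5)*k).astype(int);cv2.circle(big,tuple(map(int,q)),4,c,1)
cv2.imwrite("pics/b6.png",big)
```

```text
0 eye in tool [ 0.0088 -0.0007  0.0049]
0.012 eye in tool [ 0.0004 -0.0007 -0.0037]
```

View pics/b6.png

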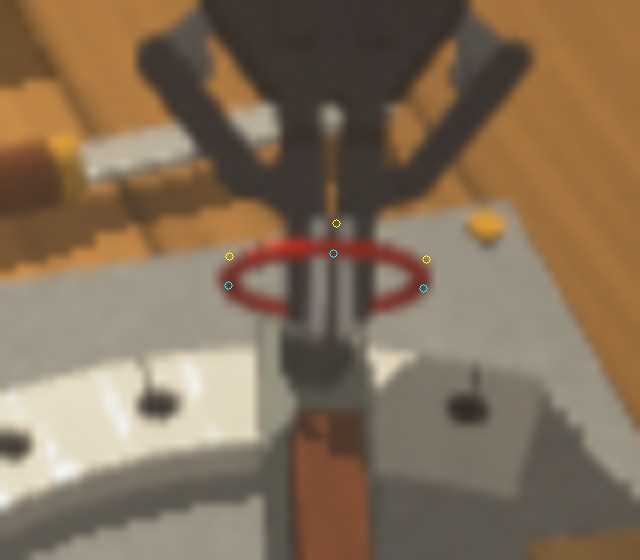

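The pin has dropped: the ring (325,277) lies on the "home" marks, and contact was still held down to about 3 mm of lift, well below the 12 mm riding level. I'll centre the finger and withdraw it.

servo_tool(targets=[{"x": 0.0025,"y": 0,"z": 0,"wx": 0,"wy": 0,"wz": 0},{"x": 0.0025,"y": 0,"z": -0.005,"wx": 0,"wy": 0,"wz": 0},{"x": 0,"y": 0,"z": -0.015,"wx": 0,"wy": 0,"wz": 0},{"x": 0,"y": 0,"z": -0.02,"wx": 0,"wy": 0,"wz": 0},{"x": 0,"y": 0,"z": -0.02,"wx": 0,"wy": 0,"wz": 0},{"x": 0,"y": 0,"z": -0.03,"wx": 0,"wy": 0,"wz": 0},{"x": 0,"y": 0,"z": -0.03,"wx": 0,"wy": 0,"wz": 0},{"x": 0,"y": 0,"z": 0,"wx": 0,"wy": 0,"wz": 0}])

```text
t: 10.15
position: [0.6652, 0.1384, 0.1913]
tcp_rot: [0.22, 0.758, 0.531, -0.31]
wrist_force: [-1.1, 0.7, -0.6]
grip_width: 0.0003
grip_force: 0.0
```

Run:
```python
from h import *
n="side";im=r.snapshot(n);print(r.read_state()["wrist_force"].round(1))
o=(proj(n,onarm(.262,EYE))[0]-[40,35]).astype(int);k=8
big=cv2.resize(im[o[1]:o[1]+70,o[0]:o[0]+90],(720,560),interpolation=cv2.INTER_CUBIC)
for l,c in((0,(255,255,0)),(.012,(0,255,255))):
    for P in([-.059,0,.123],[-.0745,.031,.096],[-.0745,-.031,.096],[-.035,0,.079-l]):
        q=((proj(n,onarm(.262,np.array(P)+[0,0,l]))[0]-o+.5)*k).astype(int);cv2.circle(big,tuple(map(int,q)),4,c,1)
cv2.imwrite("pics/b7.png",big)
```

```text
[-0.6 -0.2 -1.3]
```

View pics/b7.png

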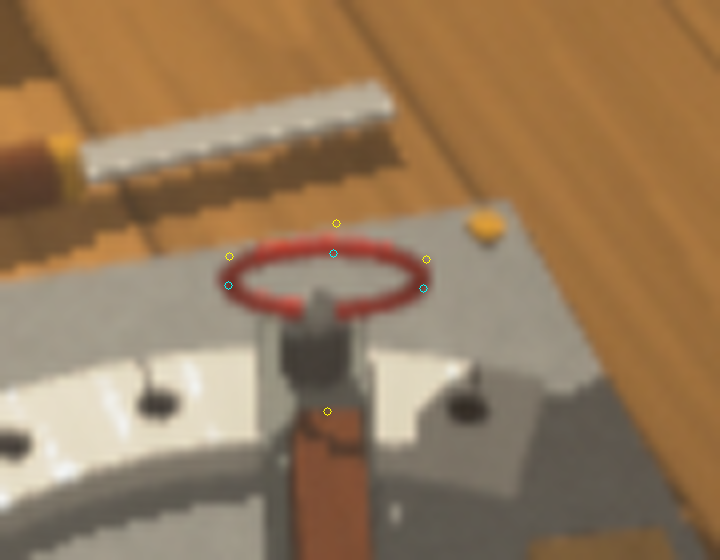

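The ring (325,277) is at home level, the fence end is on its mark, and the finger is clear. Handing in.

```bash
python3 -c "
from workcell import r
print(r.close_job())"
```

```text
the job is handed in; nothing more can be done
None
```

The fence arm is swung one hole towards the blank (to +0.262), with the pin seated in that hole as judged from the side camera and contact forces; the arm was clear when I handed the job in at about 10 s, and the result wasn't reported back.

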